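Find the rocking corner of a microscope base and press its shim flat

ROBOT

A 7-joint arm with a two-finger parallel gripper is mounted at the origin on the work surface. World frame = base frame: x ahead of the robot, y to its left, z up, the work surface at z = 0. Lengths are in m, angles in rad, forces in N, time in s.
With the tool pointing down it reaches from about 0.425 to 0.875 m from the base axis. Payload 4.7 kg.
Tool frame: the origin (TCP) lies at the very end of the fingers, on their centre line; the grasp point (between the pads) lies 19 mm behind it; z points along the fingers, y is the line along which they close (so a half turn about z gives the same grasp; the last joint's range is limited). The gripper opens to 85 mm and grips with 20 to 120 N. Pads are 22 mm wide; open, the fingers measure 114 mm over their backs; the gripper's body (76 mm by 85 mm) begins 54 mm behind the grasp point. The pads swing forward as they close: fully open they stand 13 mm farther back than shut.
Start: joints at [-1.214, 0.321, -0.07, 1.45, 0.023, 1.371, -0.057], TCP at [0.219, 0.612, 0.231] pointing down, gripper open.
Joint ranges: [-2.86, 2.86], [-0.3, 2.09], [-1.38, 1.24], [0.06, 2.45], [-1.56, 4.7], [0.09, 2.05], [-2.69, 2.69]. Speed limits (rad/s): [2.57, 2.57, 3.14, 3.14, 3.14, 3.14, 3.14].

INTERFACE

Orientations are given as a unit quaternion [w, x, y, z].
In Python, from cell import env, vision, readout gives the robot as it stands. Calls block until the motion is done:
- env.move_ptp(position, orientation): joint-space move of the TCP to a pose.
- env.move_linear(position, frame=None, velocity=0.15, force_limit=None): straight line of the TCP; frame=None keeps the orientation; velocity is the mean speed in m/s. With force_limit (N) it stops when the force on the tool has changed by that much, and returns True; else False.
- env.goto_joints(angles): joint-space move.
- env.release() and env.gripper_close(): open the fingers fully, or close them until they stop; the grip force is fixed at half the most.
- env.sleep(seconds).
- env.inverse_kinematics(position, orientation): joint angles nearest the present ones, or None.
- vision.get_image(name): name is "side" or "top"; returns a dict with "pixels" (420x560x3 uint8, red, green, blue), "depth" (420x560 float32, m along the optical axis (not along the pixel's ray), 0 where there is no reading), "vfov" (degrees; the focal length in pixels is half the picture's height over the tangent of half this angle, whatever the lens; pixels are square), "cx", "cy" (the principal point, pixels), "R" (3x3) and "t" (3): a world point X has camera coordinates R X + t. Camera axes: x right, y down, z forward; pixel columns grow to the right and rows downward; lengths in m; the calibration is good to about 2 mm. A picture is of the moment at which its call begins.
A pose or a line that the arm cannot do raises env.MotionError and nothing moves.
- env.sign_off(): hands the job in; it is judged then, once.
Readings, each from a call of its own:
- readout.get_time_s(): time.
- readout.get_qpos(): joint angles.
- readout.get_qvel(): joint speeds.
- readout.get_tau(): joint torques, N m.
- readout.get_tcp_pos(): TCP position.
- readout.get_eef_rot(): TCP orientation.
- readout.get_contact_force(): force on the tool from outside, world axes, zero at the start.
- readout.get_torque(): the same for the moment, N m.
- readout.get_finger_gap(): finger opening in m.
- readout.get_finger_force(): force on a finger pad.
Only numpy, scipy, OpenCV 4.12 (cv2) and the standard library are available. Lean on these libraries where they do the work, as an engineer would, in place of code of your own. Each camera call takes 0.05 s, during which the arm holds its last target. There are 200 camera calls.

TASK

One of the four feet under the white microscope base plate is worn. With the fingertips, press down on the blue spots at the plate's corners one after another until you find the corner that rocks, then press the yellow shim tab beside that corner down flat, so that the plate stands level and firm. Leave the other three shim tabs up, do not lift or shift the plate, pick nothing up, and leave everything else on the bench where it is.

Things in the scene. Friction and masses are not known exactly. Their poses are not given: they have to be found in the camera images.
- plate: white base plate of a stereo microscope, a 180 x 130 mm slab, 12 mm thick, with four ears (its corners), the ears reaching 120 mm to either side of the middle. It lies loose and level on four feet that stand on a black slab; underside 32 mm and top 44 mm above the bench. Origin: on its underside, 6 mm beyond (+x) its middle; x away from the robot at yaw 0, y left, z up. 2 kg
- corner_1 (a point): blue spot on top of the near left ear of the plate, right above that corner's foot: the place to press. 44 mm above the bench at rest. Three feet are solid; the pad of one (any of the four) is worn: under 2 to 4 N that corner gives about 5 mm and then stops, and it springs back when let go. Nothing shows before it is pressed
- corner_2 (a point): blue spot on top of the near right ear of the plate, right above that corner's foot: the place to press. 44 mm above the bench at rest. Three feet are solid; the pad of one (any of the four) is worn: under 2 to 4 N that corner gives about 5 mm and then stops, and it springs back when let go. Nothing shows before it is pressed
- corner_3 (a point): blue spot on top of the far left ear of the plate, right above that corner's foot: the place to press. 44 mm above the bench at rest. Three feet are solid; the pad of one (any of the four) is worn: under 2 to 4 N that corner gives about 5 mm and then stops, and it springs back when let go. Nothing shows before it is pressed
- corner_4 (a point): blue spot on top of the far right ear of the plate, right above that corner's foot: the place to press. 44 mm above the bench at rest. Three feet are solid; the pad of one (any of the four) is worn: under 2 to 4 N that corner gives about 5 mm and then stops, and it springs back when let go. Nothing shows before it is pressed
- tab_1 (a point): centre of the yellow pressing area on the brass shim tab of the near left corner (shim_1 belongs to corner_1): a leaf 24 mm wide, hinged beside the ear, its tab sloping up away from the ear. 36 mm from the hinge; 68 mm beyond corner_1 along the plate's +x when raised, 72 mm when flat; 47 mm above the bench raised, 32 mm flat. The tab ends 11 mm farther out
- tab_2 (a point): centre of the yellow pressing area on the brass shim tab of the near right corner (shim_2 belongs to corner_2): a leaf 24 mm wide, hinged beside the ear, its tab sloping up away from the ear. 36 mm from the hinge; 68 mm beyond corner_2 along the plate's +x when raised, 72 mm when flat; 47 mm above the bench raised, 32 mm flat. The tab ends 11 mm farther out
- tab_3 (a point): centre of the yellow pressing area on the brass shim tab of the far left corner (shim_3 belongs to corner_3): a leaf 24 mm wide, hinged beside the ear, its tab sloping up away from the ear. 36 mm from the hinge; 68 mm beyond corner_3 along the plate's +x when raised, 72 mm when flat; 47 mm above the bench raised, 32 mm flat. The tab ends 11 mm farther out
- tab_4 (a point): centre of the yellow pressing area on the brass shim tab of the far right corner (shim_4 belongs to corner_4): a leaf 24 mm wide, hinged beside the ear, its tab sloping up away from the ear. 36 mm from the hinge; 68 mm beyond corner_4 along the plate's +x when raised, 72 mm when flat; 47 mm above the bench raised, 32 mm flat. The tab ends 11 mm farther out
- shim_1 (a joint): angle of the near left shim tab, rad: about 0 raised, 0.45 pressed flat (level). It takes about 6 N on the yellow area to move it, and it stays where it is left. Only at the worn corner does it go flat and firm up the corner; at a sound foot there is no room: it sticks part-way, or if forced tips the plate out of level
- shim_2 (a joint): angle of the near right shim tab, rad: about 0 raised, 0.45 pressed flat (level). It takes about 6 N on the yellow area to move it, and it stays where it is left. Only at the worn corner does it go flat and firm up the corner; at a sound foot there is no room: it sticks part-way, or if forced tips the plate out of level
- shim_3 (a joint): angle of the far left shim tab, rad: about 0 raised, 0.45 pressed flat (level). It takes about 6 N on the yellow area to move it, and it stays where it is left. Only at the worn corner does it go flat and firm up the corner; at a sound foot there is no room: it sticks part-way, or if forced tips the plate out of level
- shim_4 (a joint): angle of the far right shim tab, rad: about 0 raised, 0.45 pressed flat (level). It takes about 6 N on the yellow area to move it, and it stays where it is left. Only at the worn corner does it go flat and firm up the corner; at a sound foot there is no room: it sticks part-way, or if forced tips the plate out of level
- eyepiece: black eyepiece, 36 mm across, 42 mm tall, standing on the round black stage in the middle of the plate; origin at the centre of its underside. A bystander
- amber_jar: amber glass jar, 64 mm across, 90 mm tall; origin at the centre of its underside. A bystander
- wash_bottle: white bottle with a red cap, 64 mm across, 170 mm tall; origin at the centre of its underside. A bystander
- dish: round glass dish, 90 mm across, 16 mm tall; origin at the centre of its underside. A bystander
- driver: red-handled screwdriver lying on the bench. A bystander
- slide_box: blue box 80 x 100 x 32 mm; origin at the centre of its underside. A bystander
- hex_key: black L-shaped hex key lying on the bench, about 100 x 35 mm. A bystander

How it is judged:
By the outcome, as a careful person would: the job done as asked, in the order asked, and still so for the second after the job is handed in, with the robot touching nothing.
It also fails if it takes over 45 s, if anything falls off the work surface, if the arm or the gripper's body presses on something with over 40 N, if the wrist force passes 120 N, or if a joint passes its speed limit or range.

## Working session

There is one attempt and no reset: what is moved stays moved. The work goes in short steps, each a Python script; the robot and the scene stay as the last script left them, time stands still between calls to the robot, and variables do not carry over. Pictures are saved under pics/ and viewed, at most 10 in all, crops included, and the job is handed in when it is done.

```bash
mkdir -p pics; cat > h.py <<'E'
import numpy as np, cv2
from cell import env, vision, readout
def shot(n,fn=None):
    im=vision.get_image(n)
    if fn: cv2.imwrite('pics/'+fn,cv2.cvtColor(im['pixels'],cv2.COLOR_RGB2BGR))
    return im
def foc(im): return 210/np.tan(np.radians(im['vfov'])/2)
def onplane(im,u,v,z):
    f=foc(im);R=np.array(im['R']);t=np.array(im['t'])
    d=R.T@np.array([(u-im['cx'])/f,(v-im['cy'])/f,1]);c=-R.T@t
    return c+d*(z-c[2])/d[2]
def proj(im,X):
    p=np.array(im['R'])@X+im['t'];f=foc(im);return im['cx']+f*p[0]/p[2],im['cy']+f*p[1]/p[2]
def blobs(im,lo,hi,amin=8):
    m=cv2.inRange(cv2.cvtColor(im['pixels'],cv2.COLOR_RGB2HSV),lo,hi)
    n,l,s,c=cv2.connectedComponentsWithStats(m)
    return [(c[i],s[i,4]) for i in range(1,n) if s[i,4]>=amin]
E
python3 - <<'E'
from h import *
for n in('top','side'):
    im=shot(n,n+'1.png'); R=np.array(im['R']);print(n,-R.T@im['t'],R[2],im['vfov'])
    for nm,lo,hi,z in(('blue',(100,120,60),(130,255,255),.044),('yel',(20,120,100),(35,255,255),.047)):
        for c,a in blobs(im,lo,hi): print(nm,c.round(1),a,onplane(im,*c,z).round(4))
E
```

```text
top [0.32132762 0.0204498  1.19657268] [ 0.21517168 -0.00609014 -0.97655725] 45.701809519383204
blue [275.5 181.6] 50 [0.6429 0.0222 0.044 ]
blue [358.4 195.4] 54 [ 0.6005 -0.1736  0.044 ]
blue [117.  225.6] 1373 [0.5515 0.3992 0.044 ]
blue [265.2 238.6] 56 [0.506  0.0517 0.044 ]
blue [350.1 253.2] 56 [ 0.4635 -0.1439  0.044 ]
yel [280.4 154.8] 101 [0.7089 0.0077 0.047 ]
yel [362.3 168.2] 105 [ 0.6667 -0.1877  0.047 ]
yel [270.3 210.5] 106 [0.5719 0.0372 0.047 ]
yel [354.3 224.4] 104 [ 0.5304 -0.1583  0.047 ]
side [ 0.06544158 -0.73825319  1.12202935] [ 0.35571107  0.54090286 -0.76216385] 42.69264116173595
blue [489.6  47.1] 14981 [1.628  0.2638 0.044 ]
blue [206.6 141.7] 762 [0.5448 0.3778 0.044 ]
blue [301.9 202.8] 26 [0.6423 0.0237 0.044 ]
blue [252.5 217.2] 24 [0.5055 0.0538 0.044 ]
blue [333.6 259.8] 35 [ 0.6002 -0.1718  0.044 ]
blue [280.4 277.2] 39 [ 0.4631 -0.1425  0.044 ]
yel [325.1 195.2] 69 [0.7089 0.0095 0.047 ]
yel [277.1 209.2] 73 [0.573  0.0393 0.047 ]
yel [358.7 251. ] 87 [ 0.6667 -0.1865  0.047 ]
yel [306.6 268. ] 94 [ 0.5296 -0.1571  0.047 ]
```

View pics/top1.png

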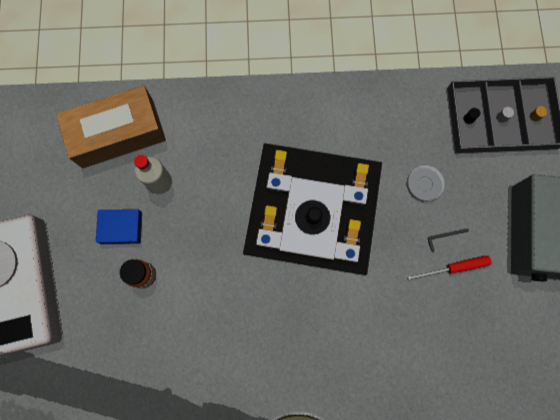

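View pics/side1.png

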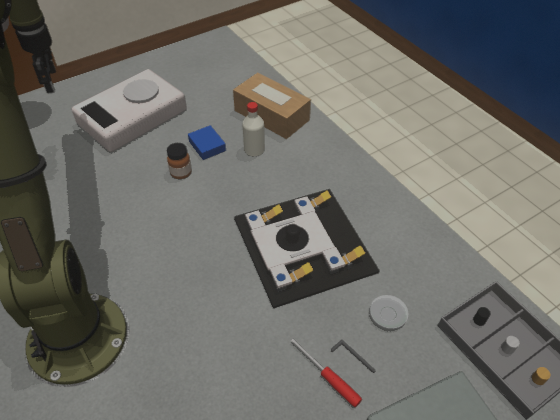

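```bash
cat >> h.py <<'E'
C=np.array([[.5058,.0527],[.4633,-.1432],[.6426,.0230],[.6003,-.1727]])
T=np.array([[.5724,.0382],[.5300,-.1577],[.7089,.0086],[.6667,-.1871]])
d=(C[2]-C[0])+(C[3]-C[1]); yaw=np.arctan2(d[1],d[0])
def q(p): return [0,np.cos(p/2),np.sin(p/2),0]
E
python3 - <<'E'
from h import *
print(readout.get_time_s(),readout.get_eef_rot(),np.degrees(yaw),np.linalg.norm(d)/2,np.linalg.norm(T-C,axis=1))
for c in np.vstack([C,T]):
    for z in (.04,.1): 
        for p in (yaw,yaw+np.pi,yaw+np.pi/2,yaw-np.pi/2):
            s=env.inverse_kinematics([*c,z],q(p)); print(z,round(p,2),None if s is None else np.round(s,2))
E
```

```text
0.1 [-1.04204484e-04  1.70571652e-01  9.85344874e-01 -8.83234040e-04] -12.20046872738079 0.14006344990753292 [0.06816018 0.06825789 0.06784578 0.06794351]
0.04 -0.21 [-0.68  0.23  0.58  2.02 -0.16  0.93 -1.8 ]
0.04 2.93 [-0.6   0.22  0.48  2.02 -0.13  0.93  1.31]
0.04 1.36 [-0.64  0.23  0.54  2.02 -0.14  0.93 -0.24]
0.04 -1.78 [ 0.85  0.47 -1.17  1.97  0.51  1.03  2.37]
0.1 -0.21 [-0.68  0.14  0.56  1.97 -0.08  1.05 -1.86]
0.1 2.93 [-0.62  0.13  0.49  1.97 -0.07  1.05  1.27]
0.1 1.36 [-0.65  0.14  0.54  1.97 -0.08  1.05 -0.3 ]
0.1 -1.78 [ 0.88  0.33 -1.17  1.92  0.34  1.11  2.5 ]
0.04 -0.21 [-0.53  0.21  0.84  2.08 -0.2   0.93 -1.36]
0.04 2.93 [-0.55  0.22  0.87  2.08 -0.21  0.93  1.79]
0.04 1.36 [-0.55  0.22  0.87  2.08 -0.21  0.93  0.22]
0.04 -1.78 None
0.1 -0.21 [-0.59  0.1   0.88  2.03 -0.09  1.05 -1.45]
0.1 2.93 [-0.63  0.1   0.92  2.03 -0.09  1.05  1.7 ]
0.1 1.36 [-0.62  0.1   0.92  2.03 -0.09  1.05  0.12]
0.1 -1.78 None
0.04 -0.21 [-0.59  0.53  0.67  1.69 -0.37  1.05 -1.59]
0.04 2.93 [-0.44  0.49  0.46  1.68 -0.25  1.03  1.46]
0.04 1.36 [-0.5   0.5   0.54  1.69 -0.29  1.03 -0.
[... 1693 characters left out ...]
0.04 -1.78 [ 0.68  0.94 -1.19  1.45  0.88  1.34  2.37]
0.1 -0.21 [-0.5   0.6   0.65  1.46 -0.37  1.21 -1.59]
0.1 2.93 [-0.38  0.56  0.47  1.45 -0.26  1.19  1.48]
0.1 1.36 [-0.46  0.58  0.59  1.46 -0.33  1.2  -0.04]
0.1 -1.78 [ 0.67  0.86 -1.18  1.41  0.79  1.4   2.41]
0.04 -0.21 [-0.39  0.73  0.91  1.56 -0.61  1.16 -1.14]
0.04 2.93 [-0.32  0.68  0.79  1.55 -0.51  1.13  1.94]
0.04 1.36 [-0.4   0.74  0.92  1.56 -0.62  1.17  0.44]
0.04 -1.78 [-0.47  0.81  1.06  1.56 -0.74  1.22 -2.63]
0.1 -0.21 [-0.39  0.65  0.9   1.51 -0.52  1.24 -1.19]
0.1 2.93 [-0.35  0.62  0.83  1.51 -0.48  1.22  1.92]
0.1 1.36 [-0.41  0.67  0.94  1.51 -0.55  1.25  0.4 ]
0.1 -1.78 [-0.47  0.73  1.06  1.51 -0.65  1.29 -2.68]
```

```bash
cat >> h.py <<'E'
def press(i,lim=9):
    env.move_linear([*C[i],.056],velocity=.12)
    env.sleep(.15); f0=readout.get_contact_force()[2]
    hit=env.move_linear([*C[i],.034],velocity=.02,force_limit=lim)
    z=readout.get_tcp_pos(); f=readout.get_contact_force()
    env.move_linear([*C[i],.085],velocity=.12)
    print('corner',i+1,hit,np.round(z,4),round(f0,2),np.round(f,2),readout.get_time_s())
    return hit,z[2]
E
python3 - <<'E'
from h import *
env.move_ptp([*C[0],.25],q(yaw)); env.gripper_close()
env.move_linear([*C[0],.085],velocity=.25); print(readout.get_time_s())
press(0)
E
```

```text
3.925
corner 1 True [0.5055 0.053  0.0395] -0.01 [-1.55 -0.01  6.69] 5.8167
```

```bash
python3 - <<'E'
from h import *
env.move_linear([*C[1],.085],velocity=.25)
press(1)
E
```

```text
corner 2 True [ 0.4633 -0.1432  0.0441] 0.13 [-1.69 -0.03  7.04] 8.4833
```

```bash
python3 - <<'E'
from h import *
u=np.array([np.cos(yaw),np.sin(yaw)]); P=C[0]+.070*u
env.move_linear([*C[1],.16],velocity=.25)
env.move_linear([*P,.16],velocity=.25)
env.move_linear([*P,.062],velocity=.15); env.sleep(.15)
hit=env.move_linear([*P,.0305],velocity=.02,force_limit=20)
print(hit,readout.get_tcp_pos(),readout.get_contact_force())
env.sleep(.3);print(readout.get_tcp_pos(),readout.get_contact_force())
env.move_linear([*P,.16],velocity=.15)
env.move_linear([.45,.2,.25],velocity=.3)
for n in('top','side'):
    im=shot(n,n+'2.png')
    for nm,lo,hi,z in(('blue',(100,120,60),(130,255,255),.044),('yel',(20,120,100),(35,255,255),.047)):
        for c,a in blobs(im,lo,hi):
            if a<300: print(n,nm,c.round(1),a,onplane(im,*c,z).round(4))
    if n=='side':
        cv2.imwrite('pics/s2.png',cv2.resize(cv2.cvtColor(im['pixels'][170:310,220:400],cv2.COLOR_RGB2BGR),None,fx=4,fy=4,interpolation=2))
print(readout.get_time_s())
E
```

```text
False [0.57669049 0.03760037 0.03182633] [ 3.42956029 -1.40099993  4.594354  ]
[0.5766867  0.03756971 0.03181676] [ 3.07914376 -1.60007972  4.48746086]
top blue [275.5 181.6] 50 [0.6429 0.0222 0.044 ]
top blue [358.3 195.4] 53 [ 0.6007 -0.1735  0.044 ]
top blue [265.3 238.6] 55 [0.5059 0.0515 0.044 ]
top blue [350. 253.] 57 [ 0.464  -0.1439  0.044 ]
top yel [280.3 154.8] 105 [0.7088 0.0079 0.047 ]
top yel [362.3 168.1] 105 [ 0.6669 -0.1876  0.047 ]
top yel [269.9 214.3] 191 [0.5628 0.0385 0.047 ]
top yel [354.4 224.4] 112 [ 0.5303 -0.1585  0.047 ]
top yel [267.6 227.7] 32 [0.5311 0.0451 0.047 ]
side blue [301.9 202.8] 26 [0.6423 0.0237 0.044 ]
side blue [252.5 217.2] 24 [0.5055 0.0538 0.044 ]
side blue [333.7 259.8] 36 [ 0.6005 -0.1719  0.044 ]
side blue [280.5 277. ] 40 [ 0.4637 -0.1423  0.044 ]
side yel [325.1 195.3] 71 [0.7086 0.0093 0.047 ]
side yel [278.3 212.6] 69 [0.5693 0.0278 0.047 ]
side yel [358.7 251. ] 89 [ 0.6668 -0.1863  0.047 ]
side yel [306.7 267.9] 94 [ 0.5299 -0.1569  0.047 ]
14.9167
```

View pics/s2.png

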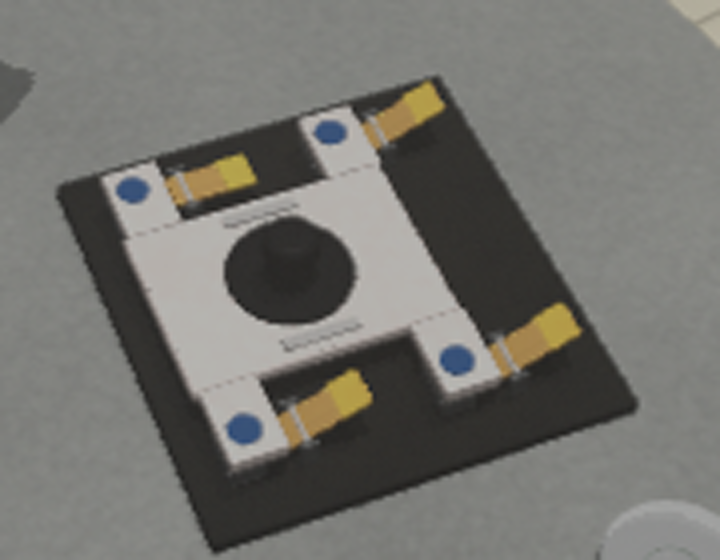

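The picture shows the tab beside corner 1 (near (235,175) in the crop) lowered and the other three still up. The plate sits where it was. I'll press the tab again to make sure it is down against its stop, then re-check corner 1.

```bash
python3 - <<'E'
from h import *
u=np.array([np.cos(yaw),np.sin(yaw)]); P=C[0]+.072*u
env.move_linear([*P,.16],velocity=.3)
env.move_linear([*P,.045],velocity=.15); env.sleep(.15)
hit=env.move_linear([*P,.024],velocity=.02,force_limit=20)
print(hit,readout.get_tcp_pos(),readout.get_contact_force())
env.move_linear([*P,.085],velocity=.15)
env.move_linear([*C[0],.085],velocity=.2)
press(0)
env.move_linear([*C[0],.16],velocity=.2)
env.move_linear([.45,.2,.25],velocity=.3)
for n,k in(('side','s3'),('top','t3')):
    im=shot(n)
    for nm,lo,hi,z in(('blue',(100,120,60),(130,255,255),.044),('yel',(20,120,100),(35,255,255),.032)):
        for c,a in blobs(im,lo,hi):
            if a<300: print(n,nm,c.round(1),a,onplane(im,*c,z).round(4))
print(readout.get_time_s(),C[0]+.072*u)
E
```

```text
True [0.57612264 0.03751604 0.03180226] [-1.73205722 -0.87428939  6.56207365]
corner 1 True [0.5057 0.0528 0.0432] 0.59 [-0.03  0.37  3.38] 20.3583
side blue [301.9 202.8] 26 [0.6423 0.0237 0.044 ]
side blue [252.5 217.2] 24 [0.5055 0.0538 0.044 ]
side blue [333.7 259.8] 36 [ 0.6005 -0.1719  0.044 ]
side blue [280.5 277. ] 40 [ 0.4637 -0.1423  0.044 ]
side yel [325.1 195.2] 69 [0.7179 0.02   0.032 ]
side yel [278.1 212.1] 70 [0.5767 0.04   0.032 ]
side yel [358.7 251. ] 89 [ 0.6752 -0.1786  0.032 ]
side yel [306.7 267.8] 93 [ 0.5365 -0.1487  0.032 ]
top blue [275.5 181.6] 50 [0.6429 0.0222 0.044 ]
top blue [358.4 195.4] 52 [ 0.6006 -0.1737  0.044 ]
top blue [265.3 238.6] 55 [0.5059 0.0515 0.044 ]
top blue [350.  252.9] 56 [ 0.4641 -0.1438  0.044 ]
top yel [280.3 154.8] 104 [0.714  0.0077 0.032 ]
top yel [362.3 168.1] 105 [ 0.6714 -0.1904  0.032 ]
top yel [269.9 214.2] 194 [0.5662 0.0387 0.032 ]
top yel [354.4 224.4] 111 [ 0.5332 -0.1608  0.032 ]
top yel [267.7 227.7] 33 [0.5339 0.0451 0.032 ]
21.7417 [0.57617382 0.03748404]
```

```bash
python3 - <<'E'
from h import *
u=np.array([np.cos(yaw),np.sin(yaw)]); P=C[0]+.072*u
def y(): 
    im=shot('side'); print([ (c.round(2),a) for c,a in blobs(im,(20,120,100),(35,255,255)) if 250<c[0]<300],readout.get_time_s())
y()
env.move_linear([*P,.16],velocity=.3)
env.move_linear([*P,.045],velocity=.15); env.sleep(.15)
hit=False
z=.034
env.move_linear([*P,.024],velocity=.01,force_limit=3); print('contact',readout.get_tcp_pos())
hit=env.move_linear([*P,.022],velocity=.02,force_limit=22)
print(hit,readout.get_tcp_pos(),readout.get_contact_force())
env.move_linear([*P,.16],velocity=.15)
env.move_linear([.45,.2,.25],velocity=.3)
y();im=shot('side')
cv2.imwrite('pics/s4.png',cv2.resize(cv2.cvtColor(im['pixels'][170:310,220:400],cv2.COLOR_RGB2BGR),None,fx=4,fy=4,interpolation=2))
E
```

```text
[(array([278.13, 212.14]), np.int32(70))] 21.7917
contact [0.57617337 0.03747578 0.03291451]
True [0.57630327 0.0375095  0.03181162] [-2.04711938  0.24795375  7.49492508]
[(array([278.2 , 212.65]), np.int32(71))] 27.2333
```

View pics/s4.png

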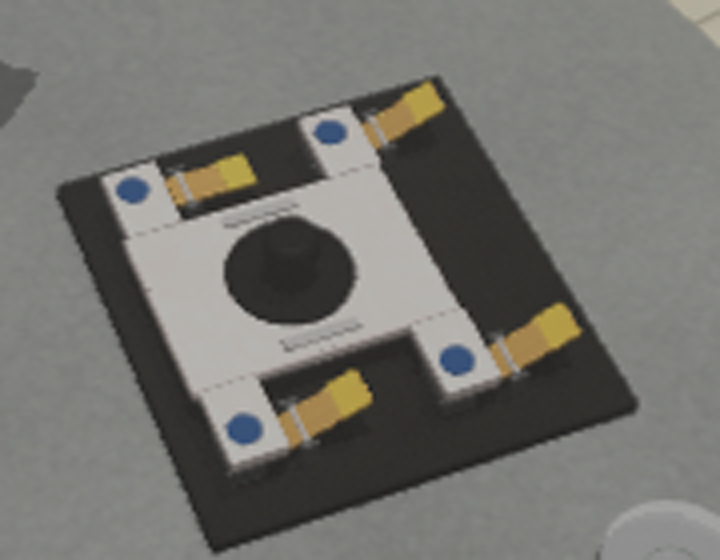

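Tab 1 is down flat against its stop, near (235,175) in the crop. The other three tabs are up, the plate has not shifted, and the arm is clear.

```bash
python3 -c "
from h import *
print(env.sign_off())"
```

```text
the job is handed in; nothing more can be done
None
```

The near left corner (corner 1) was the one that rocked: it gave about 4.5 mm, while corner 2 was solid and corners 3 and 4 were not pressed. Its shim tab is now pressed flat to its stop. A re-check before a last press on the tab found the corner firm. The other three tabs are up, the plate has not shifted, and the job was handed in at about 27 s.

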